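# Strip the kitchen fan for cleaning: undo its reverse-threaded wing nut

## Robot

A 6-joint arm with a two-finger parallel gripper is mounted at the origin on the work surface. World frame = base frame: x ahead of the robot, y to its left, z up, the work surface at z = 0. Lengths are in m, angles in rad, forces in N, time in s.
With the tool pointing down it reaches from about 0.35 to 0.8 m from the base axis. Payload 7.3 kg.
Tool frame: the origin (TCP) lies midway between the tips of the shut fingers; the grasp point (between the pads) lies 19 mm behind it; z points along the fingers, y is the line along which they close (so a half turn about z gives the same grasp; the last joint's range is limited). The gripper opens to 85 mm and grips with 20 to 120 N. Pads are 22 mm wide; open, the fingers measure 114 mm over their backs; the gripper's body (76 mm by 85 mm) begins 54 mm behind the grasp point. The pads swing forward as they close: fully open they stand 13 mm farther back than shut.
Start: joints at [1.014, 0.342, 1.524, -0, 1.275, -0.146], TCP at [0.21, 0.481, 0.231] pointing down, gripper open.
Joint ranges: [-2.53, 2.53], [-0.77, 2.02], [0.04, 2.7], [-1, 4.14], [0.28, 2.66], [-3.11, 3.11]. Speed limits (rad/s): [2.57, 2.57, 3.14, 3.14, 3.14, 3.14].

## Interface

Orientations are given as a unit quaternion [w, x, y, z].
In Python, from workcell import * gives the robot as it stands.
- The arm moves only by the shell command python3 -m pendant 'ROWS' [OPENING]. ROWS is JSON, a list of rows, each an object with "translation": the shift along the world's x, y, z in m, a list of three; "twist": the turn about the world's z in rad. In form: [{"translation": [tx, ty, tz], "twist": twist}, ...]. A call has 1 to 12 rows; each row shifts and turns the commanded pose from where the row before left it; what a row does not reach is not made up. A row lasts 1/10 s, in which the tool goes at most 50 mm and 8.59 degrees, less where a joint would pass 70% of its speed; a pose out of reach is approached as far as the arm can. A call is refused whole if a number of a shift passes 0.05 or a number of a turn 0.15, either way. A call with a gripper value outside its range is refused whole. OPENING is the opening, from -1 (shut) to 1 (fully open), so that 0 is half open, set as the call begins (- or left out, the last holds). The fingers move at their own pace and stop on an object; the grip force is fixed at half the most. Time passes only in rows, so rows that do not move let the fingers close. It gives the time, the measured TCP pose, the force, the opening and the grip force at its end, in the units of the state.
- read_state(): the state, without advancing time (a new reading comes with each control period).
- grab_frame(name): name is "scene" or "top" or "wrist"; returns the picture (384x512x3 uint8, red, green, blue); there is no depth.
- camera_model(name): a dict with "intrinsics" (3x3 intrinsics, pixels), "R" (3x3) and "t" (3): a world point X has camera coordinates R X + t. Camera axes: x right, y down, z forward; pixel columns grow to the right and rows downward; lengths in m; the calibration is good to about 2 mm. A picture is of the moment at which its call begins: read the wrist's pose just before it. camera_model takes no time and is no camera call; for the wrist camera it gives the pose at the moment of the call.
- sign_off(): hands the job in; it is judged then, once.
The state is a dict: "clock": time; "joint_positions": joint angles; "dq": joint speeds; "joint_efforts": joint torques, N m; "eef_pos": TCP position; "eef_rot": TCP orientation; "wrist_force": force on the tool from outside, world axes, zero at the start; "moment": the same for the moment, N m; "gripper_width": finger opening in m; "grip_force": force on a finger pad.
Only numpy, scipy, OpenCV 4.12 (cv2) and the standard library are available. Lean on these libraries where they do the work, as an engineer would, in place of code of your own. Each camera call takes 0.05 s, during which the arm holds its last target. There are 200 camera calls.

## Task

Take the fan apart for washing. Its red wing nut has a reverse (left-hand) thread, so push its wings round clockwise to unscrew it, lift it off and put it in the white dish; then lift the blue blade out of the wire guard and set it down gently, without dropping it, flat on its hub in the middle of the grey tray. Leave the screwdriver, pepper mill and spice jar where they are.

Things in the scene. Friction and masses are not known exactly. Their poses are not given: they have to be found in the camera images.
- nut_center (a point): Red wing nut on top of the fan: six-sided body 35 mm across flats (two face its y axis), 28 mm high, open for the spindle, with two straight opposite wings along its own x axis (84 mm tip to tip, 8 mm thick, 20 mm tall, their underside 3 mm above the nut's underside). Point on its axis, 13 mm above its underside; z is its axis. 45 g. Turns easily (under 5 N at a wing) and stays where it is left.
- spindle (a point): Point on the upright axis of the fan's fixed, locked spindle (z up), at the top of the seated blade hub, where the underside of the tight nut rests; 125 mm above the worktop. The fan lies face up and does not move: white base 170 mm across, motor 84 mm across up to 95 mm, rear guard a wire basket whose rim is 230 mm across at 108 mm height.
- spindle_end (a point): Free end of the spindle, 46 mm above spindle; smooth, 15 mm thick above the 22 mm thread. Coarse two-start LEFT-HAND thread, 16 mm lead: clockwise seen from above unscrews. About 230 degrees clockwise raises the nut about 10 mm; it is then free (more turns raise it up to 18 mm) and lifts straight up (60 mm to clear). The other way it tightens and stops within 30 degrees.
- blade_center (a point): Blue fan blade: six-sided hub 48 mm across flats (two face its y axis), 30 mm high, with a through hole, and three leaves reaching 95 mm from the axis, one along its x. The leaves span 1.5 to 16.5 mm above the hub's underside: the top 13 mm of the hub are free all round for a grasp. Point on the axis, half-way up the hub (15 mm above its underside); z is the axis. 130 g.
- blade_top (a point): Centre of the top of the blade's hub, 15 mm above blade_center. At the start the nut rests on it. The blade sits loose over the spindle in the guard's basket; once the nut is off it lifts straight up: 80 mm to clear the spindle.
- tray_top (a point): Grey drying tray, 250 x 250 mm, fixed, its rim 14 mm high and 6 mm wide. This point is the centre of its flat floor, 8 mm above the worktop; x and y lie along its sides.
- dish_mid (a point): White round dish, 124 mm across the rim and 32 mm high, fixed, on the worktop between fan and tray. This point is on its axis, 10 mm above the worktop.
- spice: spice jar, amber with a steel lid, 100 mm tall, 42 mm across, stands beyond dish and screwdriver; origin at its foot (not part of the job)
- mill: dark wooden pepper mill, 132 mm tall, 44 mm across, stands next to the spice jar; origin at its foot (not part of the job)
- driver: yellow-handled screwdriver, 140 mm long, lying beyond the dish between fan and tray (not part of the job)
Not all that is in view belongs to the job. Of the things that look like the part that bears nut_center, the middle-sized one is meant.

How it is judged:
On the way, in this order (a step that is already met when the one before it is completed fails the run):
1. the nut has been screwed up to the end of the thread (at least 8 mm higher, still on the spindle's axis) (z of nut_center in the frame of spindle above 0.021 m and horizontal distance between nut_center and spindle below 0.008 m).
2. the nut lies in the dish (horizontal distance between nut_center and dish_mid below 0.04 m and z of nut_center in the frame of dish_mid below 0.035 m and height (world z) of nut_center above 0.008 m), for 0.2 s.
3. the blade is lifted up off the spindle (by 65 mm) (z of blade_center in the frame of spindle above 0.05 m).
At the end, for the whole second after the job is handed in: The nut lies in the dish (its centre within 40 mm of the dish's axis and less than 45 mm above the worktop) and the blade lies at rest, right side up, on its hub on the tray floor, its axis within 45 mm of the tray's centre and within 0.12 rad of upright (all of step 2 and linear speed of each of nut, blade below 0.02 m/s and horizontal distance between blade_center and tray_top below 0.045 m and z of blade_center in the frame of tray_top between 0.008 and 0.022 m and angle between blade_center's own z axis and vertical below 0.12 rad); the robot touches nothing.
It fails at once if the blade is dropped or slammed onto the tray (faster than 0.6 m/s within 40 mm of lying on it) (linear speed of blade above 0.6 m/s and z of blade_center in the frame of tray_top below 0.055 m and horizontal distance between blade_center and tray_top below 0.12 m).
It fails at once if the screwdriver, pepper mill or spice jar is moved by more than 30 mm (distance of any of spice, mill, driver from where it was at the start of the episode above 0.03 m).
It also fails if it takes over 67 s, if anything falls off the work surface, if the arm or the gripper's body presses on something with over 40 N, if the wrist force passes 120 N, or if a joint passes its speed limit or range.

## Working session

There is one attempt and no reset: what is moved stays moved. The work goes in short steps, Python scripts to look and compute and a shell command to move; the robot and the scene stay as the last step left them, time stands still between calls to the robot, and variables do not carry over. Pictures are saved under pics/ and viewed, at most 10 in all, crops included, and the job is handed in when it is done.

```bash
mkdir -p pics; ls; python3 - <<'E'
from workcell import *
import cv2
for n in ["scene","top"]:
    cv2.imwrite(f"pics/{n}0.png",grab_frame(n)[:,:,::-1])
    m=camera_model(n);print(n,m["intrinsics"],m["R"],m["t"])
s=read_state();print(s)
E
```

```text
pics
scene [[438.51642521   0.         255.98040351]
 [  0.         438.51642521 187.58033685]
 [  0.           0.           1.        ]] [[-0.07129893  0.99722656  0.02134606]
 [ 0.68182533  0.06434631 -0.72867947]
 [-0.72803206 -0.03739979 -0.68452215]] [ 0.00345976 -0.26309256  1.54347647]
top [[445.18989368   0.         262.11320481]
 [  0.         445.18989368 192.99046449]
 [  0.           0.           1.        ]] [[-0.01927202 -0.99978492 -0.00766239]
 [-0.99425866  0.01997116 -0.10512309]
 [ 0.10525351  0.00559246 -0.9944297 ]] [0.01566366 0.53865022 1.35541698]
{'clock': 0.1, 'joint_positions': array([ 1.01400774e+00,  3.42629880e-01,  1.52489952e+00,  5.80698255e-06,
        1.27538376e+00, -1.46026045e-01]), 'dq': array([ 0.00077567, -0.00239795, -0.0034775 ,  0.00181287,  0.00049996,
       -0.00124841]), 'joint_efforts': array([ 1.04671297e-03, -4.34449804e+01, -2.46491075e+01, -1.86447919e-04,
        4.61760792e-03, -7.26881672e-05]), 'eef_pos': array([0.20944489, 0.48103948, 0.23071514]), 'eef_rot': array([-2.29878728e-04,  2.03941218e-01,  9.78982913e-01, -6.18946698e-04]), 'wrist_force': array([ 0.89729229, -0.39541746,  0.78534016]), 'moment': array([ 0.02877927, -0.03386202, -0.00312702]), 'grip_force': 0.0, 'gripper_width': 0.08532044578998473}
```

View pics/top0.png

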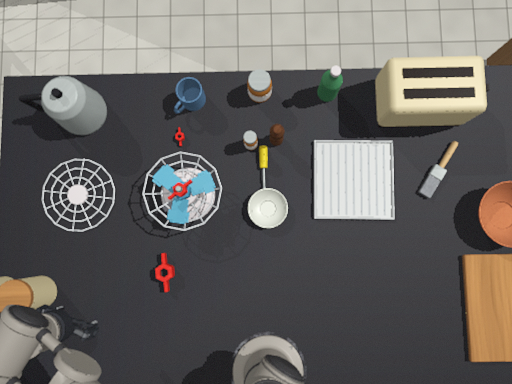

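View pics/scene0.png

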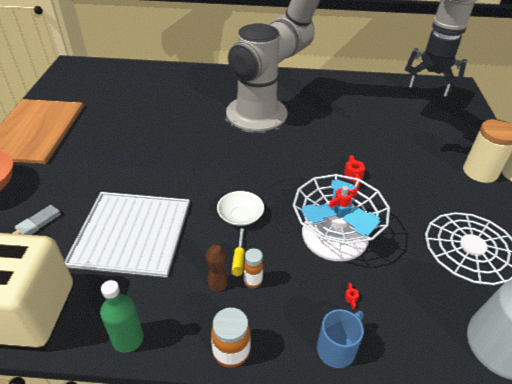

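The top view (x up, y left) shows three nut candidates: a small one at (180,137), the one on the fan at (179,188) and a large one at (165,272). The middle-sized one is on the fan, which fits the description. The dish is at about (268,208), the tray at (354,180), the jar at (250,140), the mill at (277,134) and the screwdriver at (264,165). Next I'll compute positions and check the nut in a close crop.

```bash
cat > h.py <<'E'
from workcell import *
import cv2, numpy as np
def back(m,uv,z):
    "pixel(s) -> world points on plane z"
    d=np.linalg.inv(m["intrinsics"])@np.r_[np.array(uv,float).T,np.ones((1,len(uv)))]
    d=m["R"].T@d; c=-m["R"].T@m["t"]
    return (c[:,None]+d*((z-c[2])/d[2])).T
def proj(m,P):
    q=m["intrinsics"]@(m["R"]@np.array(P,float).T+m["t"][:,None]); return (q[:2]/q[2]).T
def mask(im,c):
    h=cv2.cvtColor(im,cv2.COLOR_RGB2HSV); H,S,V=cv2.split(h)
    return {"red":((H<8)|(H>172))&(S>170)&(V>90),"blue":(H>92)&(H<112)&(S>120)&(V>100)}[c]
def tri(ms,uvs):
    A=[];b=[]
    for m,(u,v) in zip(ms,uvs):
        P=m["intrinsics"]@np.c_[m["R"],m["t"]]
        for r,w in((0,u),(1,v)):
            q=P[r]-w*P[2]; A.append(q[:3]);b.append(-q[3])
    return np.linalg.lstsq(np.array(A),np.array(b),rcond=None)[0]
E
python3 - <<'E'
from h import *
im=cv2.imread("pics/top0.png")[:,:,::-1].copy();sc=cv2.imread("pics/scene0.png")[:,:,::-1].copy()
mt=camera_model("top");ms=camera_model("scene")
def blob(I,box):
    k=mask(I,"red").astype(np.uint8);z=np.zeros_like(k);a,b,c,d=box;z[b:d,a:c]=k[b:d,a:c]
    y,x=np.nonzero(z);p=np.c_[x,y];w,v=np.linalg.eigh(np.cov(p.T));return p.mean(0),v[:,1],len(x),p
for b in [(160,175,205,205),(165,120,195,155),(145,245,190,300)]:
    c,v,n,p=blob(im,b);print(c,v,n, np.ptp(p@v))
c,v,n,p=blob(im,(160,175,205,205))
W=back(mt,[c,c+10*v],.14);print("nut",W, "ang",np.arctan2(*(W[1]-W[0])[[1,0]]))
print("dish",back(mt,[(268,208)],.025),"tray",back(mt,[(354,180)],.015))
print("tray corners",back(mt,[(314,141),(393,141),(394,218),(315,219)],.014))
print("jar,mill,driver",back(mt,[(250,136)],.1),back(mt,[(276,131)],.13),back(mt,[(264,165)],.02))
c2=blob(sc,(325,180,362,215))[0];print("tri",tri([mt,ms],[c,c2]),c2)
A=cv2.resize(im[145:235,135:230],None,fx=5,fy=5,interpolation=2);B=cv2.resize(sc[160:265,290:395],(450,450),interpolation=2)
cv2.imwrite("pics/c1.png",cv2.resize(np.hstack([cv2.resize(A,(400,400)),cv2.resize(B,(400,400))]),(800,400))[:,:,::-1])
E
```

```text
[180.00787402 189.52755906] [-0.78724656  0.61663835] 127 27.972884464733706
[179.39583333 136.16666667] [0.10742462 0.99421323] 96 18.21811203769161
[164.45744681 271.89095745] [0.06885539 0.99762665] 376 38.32294507815686
nut [[0.54173579 0.23926515 0.14      ]
 [0.5244428  0.26179931 0.14      ]] ang 2.2253483595252637
dish [[ 0.49199825 -0.01229027  0.025     ]] tray [[ 0.57553323 -0.28445692  0.015     ]]
tray corners [[ 0.70316237 -0.16290069  0.014     ]
 [ 0.69790319 -0.41330184  0.014     ]
 [ 0.45379439 -0.40417205  0.014     ]
 [ 0.45550993 -0.15821097  0.014     ]]
jar,mill,driver [[0.70320902 0.03754673 0.1       ]] [[ 0.70936613 -0.03958093  0.13      ]] [[ 0.62822924 -0.00253777  0.02      ]]
tri [0.5421349 0.2408311 0.1370997] [343.5777027  196.84121622]
```

View pics/c1.png

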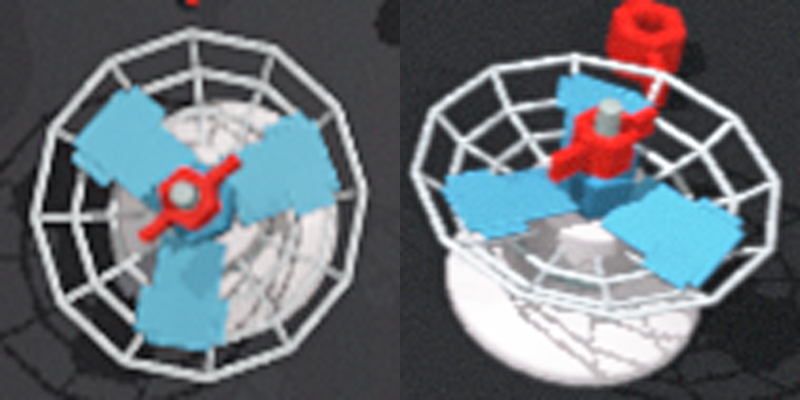

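The crop confirms it: the nut on the fan sits on the spindle stub, its wings run up-right to down-left, and the three blue leaves lie below it. The bigger loose nut behind is separate. I'll move above the nut.

```bash
python3 -m pendant '[{"translation":[0.033,-0.024,0.003],"twist":-0.05},{"translation":[0.033,-0.024,0.003],"twist":-0.05},{"translation":[0.033,-0.024,0.003],"twist":-0.05},{"translation":[0.033,-0.024,0.003],"twist":-0.05},{"translation":[0.033,-0.024,0.003],"twist":-0.05},{"translation":[0.033,-0.024,0.003],"twist":-0.05},{"translation":[0.033,-0.024,0.003],"twist":-0.05},{"translation":[0.033,-0.024,0.003],"twist":-0.05},{"translation":[0.033,-0.024,0.003],"twist":-0.05},{"translation":[0.033,-0.024,0.003],"twist":-0.05},{"translation":[0,0,0],"twist":0},{"translation":[0,0,0],"twist":0}]'
python3 - <<'E'
from h import *
s=read_state();m=camera_model("wrist");im=grab_frame("wrist")
cv2.imwrite("pics/w1.png",im[:,:,::-1]);np.savez("w1.npz",**m)
print(s["eef_pos"],s["eef_rot"],s["joint_positions"]);print(m)
print(proj(m,[[.542,.24,.125],[.542,.24,.171],[.542,.24,.153]]))
E
```

```text
clock: 1.3
eef_pos: [0.5397, 0.2407, 0.2604]
eef_rot: [-0.001, 0.44, 0.898, -0.0]
wrist_force: [0.1, 0.2, 0.0]
gripper_width: 0.0857
grip_force: 0.0
[0.5397483  0.2406891  0.26043707] [-7.23267134e-04  4.40461945e-01  8.97770890e-01 -4.24614134e-04] [ 2.89632266e-01  4.47177562e-01  1.28091406e+00  3.62051111e-04
  1.41513986e+00 -3.68993826e-01]
{'intrinsics': array([[297.07520398,   0.        , 252.10046395],
       [  0.        , 297.07520398, 190.77631553],
       [  0.        ,   0.        ,   1.        ]]), 'R': array([[ 0.79127648,  0.61145466, -0.0021767 ],
       [ 0.58194127, -0.75198131,  0.30962633],
       [ 0.18768563, -0.24626674, -0.95085582]]), 't': array([-0.57249779, -0.18244711,  0.36473897])}
[[255.03625806 181.70748829]
 [255.43935718 197.37367206]
 [255.26558668 190.62019547]]
```

View pics/w1.png

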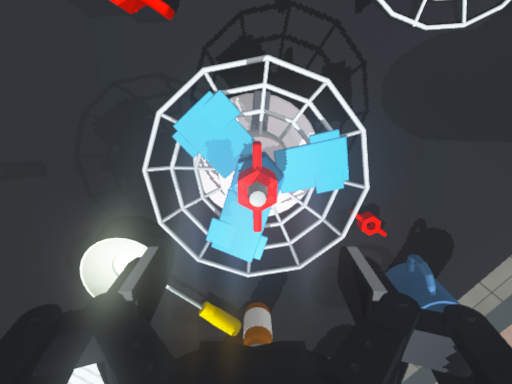

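The wrist view shows the nut at (258,190), wings vertical from (257,143) to (258,231), and the spindle end at (258,198). The fingers close along image x, so they're already square to the wings. Next come the exact offset and the leaf directions.

```bash
python3 - <<'E'
from h import *
m=dict(np.load("w1.npz"));im=cv2.imread("pics/w1.png")[:,:,::-1].copy()
k=mask(im,"red");y,x=np.nonzero(k[130:240,225:295]);p=np.c_[x+225,y+130]
t=p[p[:,1]<p[:,1].min()+12].mean(0);b=p[p[:,1]>p[:,1].max()-12].mean(0);print(t,b)
W=back(m,[t,b],.148);print("wings",W,"mid",W.mean(0),"ang",np.arctan2(*(W[0]-W[1])[[1,0]])%np.pi)
sub=cv2.cvtColor(im,cv2.COLOR_RGB2HSV)[185:212,243:273];yy,xx=np.nonzero((sub[...,1]<80)&(sub[...,2]>110))
e=(xx.mean()+243,yy.mean()+185);print("spindle end",e,back(m,[e],.170))
B=mask(im,"blue");c0=W.mean(0)[:2]
y,x=np.nonzero(B[:280]);P=back(m,np.c_[x,y],.105)[:,:2]-c0
r=np.hypot(*P.T);a=np.arctan2(P[:,1],P[:,0]);s=(r>.05)&(r<.09)
th=np.angle(np.exp(3j*a[s]).mean())/3;print("leaf angle",th,th+2.0944,th-2.0944,"max r",np.percentile(r,99))
mt=camera_model("top");I=cv2.imread("pics/top0.png")[:,:,::-1].copy();y,x=np.nonzero(mask(I,"blue")[140:240,130:235])
P=back(mt,np.c_[x+130,y+140],.105)[:,:2]-c0;r=np.hypot(*P.T);a=np.arctan2(P[:,1],P[:,0]);s=(r>.05)&(r<.09)
print("top leaf",np.angle(np.exp(3j*a[s]).mean())/3)
E
```

```text
[256.53684211 149.55789474] [257.  224.5]
wings [[0.52107984 0.26873488 0.148     ]
 [0.56473994 0.21347474 0.148     ]] mid [0.54290989 0.24110481 0.148     ] ang 2.239460937972212
spindle end (np.float64(257.8149100257069), np.float64(195.6452442159383)) [[0.54284461 0.24212286 0.17      ]]
leaf angle 0.8617002434114239 2.9561002434114236 -1.232699756588576 max r 0.22351415256906298
top leaf 0.8715292475200446
```

```bash
python3 -m pendant '[{"translation":[0.003,0.001,-0.03],"twist":0.01},{"translation":[0,0,-0.035],"twist":0},{"translation":[0,0,-0.035],"twist":0},{"translation":[0,0,-0.02],"twist":0},{"translation":[0,0,-0.0125],"twist":0},{"translation":[0,0,0],"twist":0},{"translation":[0,0,0],"twist":0}]' 0.2
python3 -m pendant '[{"translation":[0,0,0],"twist":0},{"translation":[0,0,0],"twist":0},{"translation":[0,0,0],"twist":0},{"translation":[0,0,0],"twist":0},{"translation":[0,0,0],"twist":0},{"translation":[0,0,0],"twist":0}]' -1
```

```text
clock: 2.05
eef_pos: [0.5428, 0.2431, 0.1299]
eef_rot: [0.001, 0.435, 0.9, 0.001]
wrist_force: [-0.8, -0.1, -0.7]
gripper_width: 0.0512
grip_force: 0.0
clock: 2.65
eef_pos: [0.5433, 0.2427, 0.1302]
eef_rot: [0.001, 0.435, 0.9, 0.001]
wrist_force: [-1.2, 1.0, 6.6]
gripper_width: 0.0341
grip_force: 61.1
```

```bash
python3 -m pendant '[{"translation":[0,0,0.0004],"twist":-0.14},{"translation":[0,0,0.0004],"twist":-0.14},{"translation":[0,0,0.0004],"twist":-0.14},{"translation":[0,0,0.0004],"twist":-0.14},{"translation":[0,0,0],"twist":0}]'
python3 -m pendant '[{"translation":[0,0,0.0004],"twist":-0.14},{"translation":[0,0,0.0004],"twist":-0.14},{"translation":[0,0,0.0004],"twist":-0.14},{"translation":[0,0,0.0004],"twist":-0.14},{"translation":[0,0,0.0004],"twist":-0.14},{"translation":[0,0,0.0004],"twist":-0.14},{"translation":[0,0,0.0004],"twist":-0.14},{"translation":[0,0,0.0004],"twist":-0.14},{"translation":[0,0,0.0004],"twist":-0.14},{"translation":[0,0,0.0004],"twist":-0.14},{"translation":[0,0,0],"twist":0}]'
```

```text
clock: 3.15
eef_pos: [0.5433, 0.2424, 0.1313]
eef_rot: [0.001, 0.668, 0.744, 0.001]
wrist_force: [0.7, -1.0, 5.8]
gripper_width: 0.0335
grip_force: 61.1
clock: 4.25
eef_pos: [0.546, 0.2424, 0.1354]
eef_rot: [-0.0, 0.99, 0.14, 0.004]
wrist_force: [10.1, 1.3, -1.2]
gripper_width: 0.0337
grip_force: 60.4
```

```bash
python3 -m pendant '[{"translation":[0.0015,0,0.0004],"twist":-0.14},{"translation":[0,-0.0002,0.0004],"twist":-0.14},{"translation":[0,-0.0002,0.0004],"twist":-0.14},{"translation":[0,-0.0002,0.0004],"twist":-0.14},{"translation":[0,-0.0002,0.0004],"twist":-0.14},{"translation":[0,-0.0002,0.0004],"twist":-0.14},{"translation":[0,-0.0002,0.0004],"twist":-0.14},{"translation":[0,-0.0002,0.0004],"twist":-0.14},{"translation":[0,-0.0002,0.0004],"twist":-0.14},{"translation":[0,0,0],"twist":0}]'
python3 -c "
from h import *
print(read_state()['joint_positions'])"
```

```text
clock: 5.25
eef_pos: [0.5455, 0.2398, 0.1384]
eef_rot: [-0.0, 0.883, -0.47, 0.001]
wrist_force: [3.9, -4.1, 1.6]
gripper_width: 0.034
grip_force: 60.6
[ 2.86551464e-01  5.52272416e-01  1.45296611e+00 -2.07120791e-03
  1.13405023e+00  2.83743305e+00]
```

```bash
python3 -m pendant '[{"translation":[0,0,0],"twist":0},{"translation":[0,0,0],"twist":0},{"translation":[0,0,0],"twist":0},{"translation":[0,0,0.02],"twist":0},{"translation":[0,0,0.022],"twist":0},{"translation":[0,0,0],"twist":0}]' 0.3
python3 -m pendant '[{"translation":[0,0,0],"twist":0.143},{"translation":[0,0,0],"twist":0.143},{"translation":[0,0,0],"twist":0.143},{"translation":[0,0,0],"twist":0.143},{"translation":[0,0,0],"twist":0.143},{"translation":[0,0,0],"twist":0.143},{"translation":[0,0,0],"twist":0.143},{"translation":[0,0,0],"twist":0.143},{"translation":[0,0,0],"twist":0.143},{"translation":[0,0,0],"twist":0.143},{"translation":[0,0,0],"twist":0.143}]'
python3 -m pendant '[{"translation":[0,0,0],"twist":0.143},{"translation":[0,0,0],"twist":0.143},{"translation":[0,0,0],"twist":0.143},{"translation":[0,0,0],"twist":0.143},{"translation":[0,0,0],"twist":0.143},{"translation":[0,0,0],"twist":0.143},{"translation":[0,0,0],"twist":0.143},{"translation":[0,0,0],"twist":0.143},{"translation":[0,0,0],"twist":0.143},{"translation":[0,0,0],"twist":0.143},{"translation":[0,0,0],"twist":0.143},{"translation":[0,0,0],"twist":0}]'
python3 - <<'E'
from h import *
s=read_state();m=camera_model("wrist");im=grab_frame("wrist")
cv2.imwrite("pics/w2.png",im[:,:,::-1]);np.savez("w2.npz",**m)
q=s["eef_rot"];print("yaw_y",2*np.arctan2(q[2],q[1])-np.pi/2,s["joint_positions"][5])
k=mask(im,"red").astype(np.uint8);n,l,st,c=cv2.connectedComponentsWithStats(k);print(st[1:][st[1:,4]>60],c[1:][st[1:,4]>60])
print(proj(m,[[.544,.2415,.171],[.544,.2415,.148]]))
E
```

```text
clock: 5.85
eef_pos: [0.5454, 0.2414, 0.1829]
eef_rot: [-0.002, 0.883, -0.47, 0.002]
wrist_force: [0.8, -0.2, 0.4]
gripper_width: 0.0557
grip_force: 0.0
clock: 6.95
eef_pos: [0.5435, 0.2407, 0.1788]
eef_rot: [-0.0, 0.955, 0.296, -0.001]
wrist_force: [-0.1, -0.7, 0.3]
gripper_width: 0.0554
grip_force: 0.0
clock: 8.15
eef_pos: [0.5436, 0.2407, 0.179]
eef_rot: [-0.001, 0.467, 0.884, -0.001]
wrist_force: [0.4, 0.0, -0.9]
gripper_width: 0.0553
grip_force: 0.0
yaw_y 0.5980100439023905 -0.31006511428028355
[[ 225  162   58  125 2400]
 [ 375  228   12   10   62]
 [ 388  229   34   29  532]] [[257.83625    221.18083333]
 [381.22580645 232.67741935]
 [402.73496241 245.10902256]]
[[255.57442445 241.3977219 ]
 [255.24949024 224.28055995]]
```

View pics/w2.png

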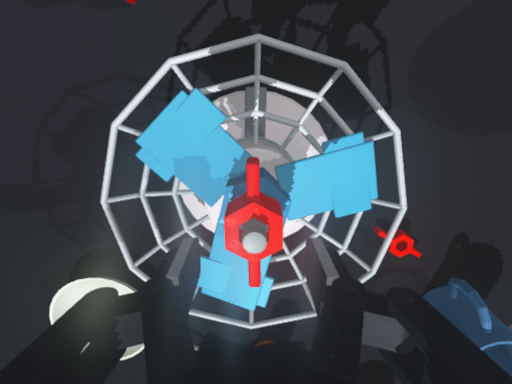

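The nut has stayed raised, its wings line up vertically at x≈255, and the spindle tip at (255,242) is where I predicted. I'll regrip and finish the unscrewing.

```bash
python3 -m pendant '[{"translation":[0.0005,0.001,-0.021],"twist":0},{"translation":[0,0,-0.02],"twist":0},{"translation":[0,0,0],"twist":0},{"translation":[0,0,0],"twist":0}]'
python3 -m pendant '[{"translation":[0,0,0],"twist":0},{"translation":[0,0,0],"twist":0},{"translation":[0,0,0],"twist":0},{"translation":[0,0,0],"twist":0},{"translation":[0,0,0],"twist":0}]' -1
python3 -m pendant '[{"translation":[0,0,0.0004],"twist":-0.14},{"translation":[0,0,0.0004],"twist":-0.14},{"translation":[0,0,0.0004],"twist":-0.14},{"translation":[0,0,0.0004],"twist":-0.14},{"translation":[0,0,0.0004],"twist":-0.14},{"translation":[0,0,0.0004],"twist":-0.14},{"translation":[0,0,0.0004],"twist":-0.14},{"translation":[0,0,0.0004],"twist":-0.14},{"translation":[0,0,0.0004],"twist":-0.14},{"translation":[0,0,0.0004],"twist":-0.14},{"translation":[0,0,0],"twist":0}]'
python3 -m pendant '[{"translation":[0,0,0.004],"twist":0},{"translation":[0,0,0.006],"twist":0},{"translation":[0,0,0],"twist":0}]'
```

```text
clock: 8.6
eef_pos: [0.5445, 0.2417, 0.1389]
eef_rot: [-0.0, 0.469, 0.883, -0.0]
wrist_force: [-0.2, 0.4, -0.2]
gripper_width: 0.0554
grip_force: 0.0
clock: 9.1
eef_pos: [0.5454, 0.2418, 0.1403]
eef_rot: [0.001, 0.468, 0.883, 0.001]
wrist_force: [0.4, -1.0, 5.9]
gripper_width: 0.0336
grip_force: 61.2
clock: 10.2
eef_pos: [0.5452, 0.2417, 0.1439]
eef_rot: [0.0, 0.928, 0.373, 0.001]
wrist_force: [0.1, 0.2, 5.3]
gripper_width: 0.0339
grip_force: 61.1
clock: 10.5
eef_pos: [0.5448, 0.242, 0.1538]
eef_rot: [-0.0, 0.927, 0.375, 0.0]
wrist_force: [0.1, -0.6, -0.0]
gripper_width: 0.0338
grip_force: 60.6
```

```bash
python3 -m pendant '[{"translation":[0,0,0.035],"twist":0},{"translation":[0,0,0.035],"twist":0},{"translation":[-0.003,-0.01,0.005],"twist":0},{"translation":[-0.007,-0.034,0],"twist":0},{"translation":[-0.007,-0.035,0],"twist":0},{"translation":[-0.007,-0.035,0],"twist":0},{"translation":[-0.007,-0.035,0],"twist":0},{"translation":[-0.007,-0.035,0],"twist":0},{"translation":[-0.007,-0.035,0],"twist":0},{"translation":[-0.007,-0.035,0],"twist":0},{"translation":[0,0,0],"twist":0},{"translation":[0,0,0],"twist":0}]'
python3 - <<'E'
from h import *
s=read_state();m=camera_model("wrist");im=grab_frame("wrist")
cv2.imwrite("pics/w3.png",im[:,:,::-1])
print(proj(m,[[.492,-.0123,.025]]))
E
```

```text
clock: 11.7
eef_pos: [0.4922, -0.0127, 0.2276]
eef_rot: [-0.0, 0.928, 0.373, -0.0]
wrist_force: [0.3, -0.5, -0.3]
gripper_width: 0.0336
grip_force: 61.0
[[251.60339504 163.23830888]]
```

View pics/w3.png

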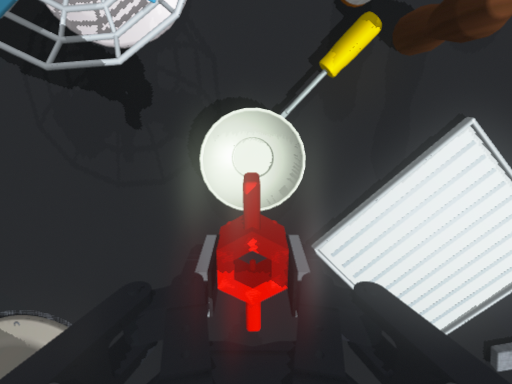

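The wrist view shows the held nut with the dish rim centred at (252,159), within about 4 px of my prediction. I'll lower it in.

```bash
python3 -m pendant '[{"translation":[0,0,-0.035],"twist":0},{"translation":[0,0,-0.04],"twist":0},{"translation":[0,0,-0.04],"twist":0},{"translation":[0,0,-0.035],"twist":0},{"translation":[0,0,-0.02],"twist":0},{"translation":[0,0,-0.01],"twist":0},{"translation":[0,0,-0.005],"twist":0},{"translation":[0,0,-0.005],"twist":0},{"translation":[0,0,0],"twist":0}]'
```

```text
clock: 12.65
eef_pos: [0.493, -0.012, 0.0383]
eef_rot: [0.0, 0.927, 0.374, 0.0]
wrist_force: [-1.2, 1.8, -1.3]
gripper_width: 0.0338
grip_force: 61.0
```

```bash
python3 -m pendant '[{"translation":[0,0,-0.005],"twist":0},{"translation":[0,0,-0.005],"twist":0},{"translation":[0,0,-0.004],"twist":0},{"translation":[0,0,0],"twist":0}]'
python3 -m pendant '[{"translation":[0,0,-0.002],"twist":0},{"translation":[0,0,-0.002],"twist":0},{"translation":[0,0,-0.002],"twist":0},{"translation":[0,0,0],"twist":0}]'
```

```text
clock: 13.05
eef_pos: [0.4923, -0.0122, 0.0235]
eef_rot: [-0.0, 0.927, 0.374, -0.0]
wrist_force: [-0.2, -0.2, -0.1]
gripper_width: 0.0338
grip_force: 61.0
clock: 13.45
eef_pos: [0.4939, -0.0122, 0.0193]
eef_rot: [0.001, 0.927, 0.374, 0.001]
wrist_force: [-0.8, 2.4, 11.5]
gripper_width: 0.0339
grip_force: 62.7
```

```bash
python3 -m pendant '[{"translation":[0,0,0.001],"twist":0},{"translation":[0,0,0],"twist":0},{"translation":[0,0,0.01],"twist":0},{"translation":[0,0,0.04],"twist":0},{"translation":[0,0,0.045],"twist":0},{"translation":[0,0,0.045],"twist":0},{"translation":[0,0,0.045],"twist":0},{"translation":[0,0,0.045],"twist":0}]' 0.1
python3 -m pendant '[{"translation":[0.006,0.032,0],"twist":0.012},{"translation":[0.006,0.032,0],"twist":0.012},{"translation":[0.006,0.032,0],"twist":0.012},{"translation":[0.006,0.032,0],"twist":0.012},{"translation":[0.006,0.032,0],"twist":0.012},{"translation":[0.007,0.032,0],"twist":0.012},{"translation":[0.007,0.032,0],"twist":0.012},{"translation":[0.007,0.03,0],"twist":0.011},{"translation":[0,0,0],"twist":0},{"translation":[0,0,0],"twist":0}]' 0.7
python3 - <<'E'
from h import *
s=read_state();m=camera_model("wrist");im=grab_frame("wrist")
cv2.imwrite("pics/w4.png",im[:,:,::-1]);np.savez("w4.npz",**m)
c0=np.array([.5442,.2415])
y,x=np.nonzero(mask(im,"blue"));P=back(m,np.c_[x,y],.105)[:,:2]-c0
r=np.hypot(*P.T);a=np.arctan2(P[:,1],P[:,0]);t=(r>.05)&(r<.09)
th=np.angle(np.exp(3j*a[t]).mean())/3;q=s["eef_rot"]
print("leaf",th,"close want",th-np.pi/2,"yaw_y",2*np.arctan2(q[2],q[1])-np.pi/2)
print(proj(m,[[*c0,.125],[*c0,.171]]))
T=grab_frame("top");y,x=np.nonzero(mask(T,"red")[180:240,235:300]);print("nut in dish",back(camera_model("top"),[(x.mean()+235,y.mean()+180)],.03))
E
```

```text
clock: 14.25
eef_pos: [0.492, -0.0122, 0.2516]
eef_rot: [0.0, 0.927, 0.374, 0.0]
wrist_force: [0.5, -0.0, -0.6]
gripper_width: 0.0468
grip_force: 0.0
clock: 15.25
eef_pos: [0.5432, 0.2419, 0.2489]
eef_rot: [0.0, 0.908, 0.418, -0.0]
wrist_force: [0.5, -0.7, -0.0]
gripper_width: 0.0721
grip_force: 0.0
leaf 0.878292804001481 close want -0.6925035227934155 yaw_y -0.707807275261477
[[252.96448677 181.73966095]
 [253.14729078 198.33674691]]
nut in dish [[ 0.49011878 -0.01185274  0.03      ]]
```

View pics/w4.png

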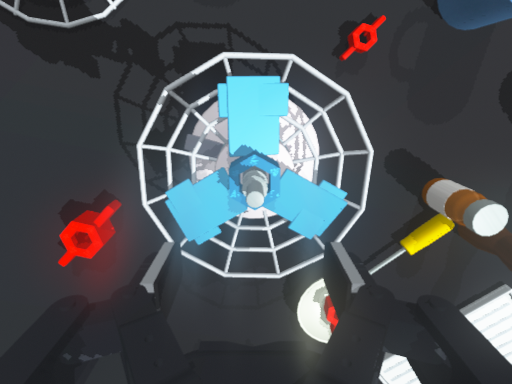

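The nut is in the dish. The bare blade hub is at about (254,180), the spindle tip at (255,200), and the hub's flats face the fingers left and right. I'll descend and grip it.

```bash
python3 -m pendant '[{"translation":[0.001,0,-0.035],"twist":0.015},{"translation":[0,0,-0.04],"twist":0},{"translation":[0,0,-0.035],"twist":0},{"translation":[0,0,-0.017],"twist":0},{"translation":[0,0,-0.007],"twist":0},{"translation":[0,0,0],"twist":0},{"translation":[0,0,0],"twist":0}]'
python3 -m pendant '[{"translation":[0,0,0],"twist":0},{"translation":[0,0,0],"twist":0},{"translation":[0,0,0],"twist":0},{"translation":[0,0,0],"twist":0},{"translation":[0,0,0],"twist":0}]' -1
```

```text
clock: 16.05
eef_pos: [0.5455, 0.2415, 0.1164]
eef_rot: [0.0, 0.906, 0.424, 0.001]
wrist_force: [-0.1, 0.0, -0.4]
gripper_width: 0.0724
grip_force: 0.0
clock: 16.55
eef_pos: [0.5453, 0.2421, 0.1167]
eef_rot: [0.0, 0.905, 0.425, 0.001]
wrist_force: [0.0, -0.9, 4.4]
gripper_width: 0.0453
grip_force: 60.5
```

```bash
python3 -m pendant '[{"translation":[0,0,0.005],"twist":0},{"translation":[0,0,0.015],"twist":0},{"translation":[0,0,0.02],"twist":0},{"translation":[0,0,0.025],"twist":0},{"translation":[0,0,0.03],"twist":0},{"translation":[0,0,0.025],"twist":0},{"translation":[0,0,0],"twist":0},{"translation":[0,0,0],"twist":0}]'
python3 - <<'E'
from h import *
s=read_state();im=grab_frame("scene");cv2.imwrite("pics/s5.png",cv2.resize(im[90:300,200:440],None,fx=2.5,fy=2.5)[:,:,::-1])
E
```

```text
clock: 17.35
eef_pos: [0.5444, 0.2417, 0.2349]
eef_rot: [0.0, 0.905, 0.424, 0.0]
wrist_force: [0.2, -0.5, -3.1]
gripper_width: 0.0452
grip_force: 61.6
```

View pics/s5.png

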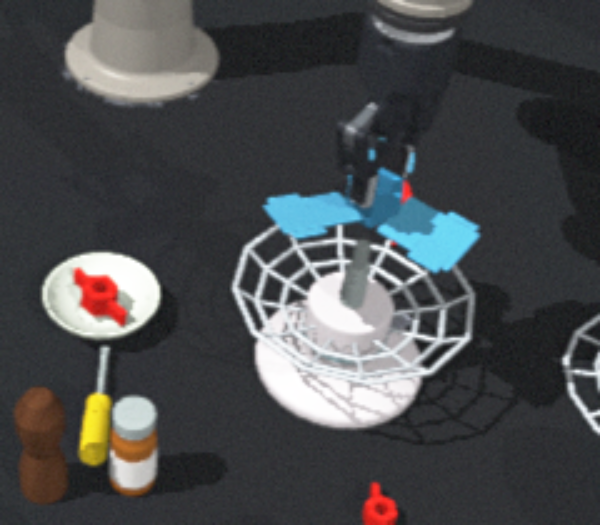

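The blade hangs level from the gripper at about (370,210), clear of the spindle, and the nut lies flat in the dish at (100,295). I'll carry the blade to the tray.

```bash
python3 -m pendant '[{"translation":[0.001,-0.015,0.005],"twist":0},{"translation":[0.002,-0.03,0],"twist":0},{"translation":[0.002,-0.035,0],"twist":0},{"translation":[0.002,-0.035,0],"twist":0},{"translation":[0.002,-0.035,0],"twist":0},{"translation":[0.002,-0.035,0],"twist":0},{"translation":[0.002,-0.035,0],"twist":0},{"translation":[0.002,-0.035,0],"twist":0},{"translation":[0.002,-0.035,0],"twist":0},{"translation":[0.002,-0.035,0],"twist":0},{"translation":[0.002,-0.035,0],"twist":0},{"translation":[0.002,-0.035,0],"twist":0}]'
python3 -m pendant '[{"translation":[0.002,-0.035,0],"twist":0},{"translation":[0.002,-0.035,0],"twist":0},{"translation":[0.002,-0.03,0],"twist":0},{"translation":[0.002,-0.022,0],"twist":0},{"translation":[0.002,-0.01,0],"twist":0},{"translation":[0,0,-0.02],"twist":0},{"translation":[0,0,-0.035],"twist":0},{"translation":[0,0,-0.035],"twist":0},{"translation":[0,0,-0.035],"twist":0},{"translation":[0,0,-0.03],"twist":0},{"translation":[0,0,-0.015],"twist":0},{"translation":[0,0,0],"twist":0}]'
```

```text
clock: 18.6
eef_pos: [0.5666, -0.1554, 0.239]
eef_rot: [-0.001, 0.906, 0.424, -0.001]
wrist_force: [0.7, 0.1, -2.3]
gripper_width: 0.0451
grip_force: 61.6
clock: 19.8
eef_pos: [0.5756, -0.2838, 0.0667]
eef_rot: [-0.003, 0.905, 0.425, -0.002]
wrist_force: [-0.0, 0.5, -1.4]
gripper_width: 0.0455
grip_force: 61.7
```

```bash
python3 -m pendant '[{"translation":[0,0,-0.01],"twist":0},{"translation":[0,0,-0.01],"twist":0},{"translation":[0,0,-0.007],"twist":0},{"translation":[0,0,-0.004],"twist":0},{"translation":[0,0,-0.003],"twist":0},{"translation":[0,0,0],"twist":0},{"translation":[0,0,0],"twist":0}]'
```

```text
clock: 20.5
eef_pos: [0.5778, -0.2854, 0.0363]
eef_rot: [0.0, 0.905, 0.424, 0.0]
wrist_force: [-1.3, -0.5, -2.4]
gripper_width: 0.0456
grip_force: 61.8
```

```bash
python3 -m pendant '[{"translation":[0,0,-0.003],"twist":0},{"translation":[0,0,-0.002],"twist":0},{"translation":[0,0,0],"twist":0},{"translation":[0,0,0],"twist":0}]'
python3 -m pendant '[{"translation":[0,0,-0.0015],"twist":0},{"translation":[0,0,-0.001],"twist":0},{"translation":[0,0,0],"twist":0}]'
```

```text
clock: 20.9
eef_pos: [0.5776, -0.2852, 0.0309]
eef_rot: [-0.0, 0.905, 0.424, -0.0]
wrist_force: [0.3, -0.3, -1.4]
gripper_width: 0.0455
grip_force: 61.8
clock: 21.2
eef_pos: [0.578, -0.2854, 0.0297]
eef_rot: [0.001, 0.905, 0.425, 0.0]
wrist_force: [-2.8, 1.6, 5.6]
gripper_width: 0.0453
grip_force: 62.6
```

The upward force shows contact with the floor. I'll release and rise.

```bash
python3 -m pendant '[{"translation":[0,0,0],"twist":0},{"translation":[0,0,0],"twist":0},{"translation":[0,0,0],"twist":0},{"translation":[0,0,0.01],"twist":0},{"translation":[0,0,0.03],"twist":0},{"translation":[0,0,0.045],"twist":0},{"translation":[0,0,0.045],"twist":0},{"translation":[0,0,0.045],"twist":0},{"translation":[0,0,0],"twist":0},{"translation":[0,0,0],"twist":0}]' 0.6
python3 - <<'E'
from h import *
im=grab_frame("scene");cv2.imwrite("pics/s6.png",cv2.resize(im[150:310,50:300],None,fx=3,fy=3)[:,:,::-1])
E
```

```text
clock: 22.2
eef_pos: [0.5781, -0.2855, 0.2055]
eef_rot: [0.002, 0.905, 0.425, 0.001]
wrist_force: [0.2, -0.2, -0.0]
gripper_width: 0.0683
grip_force: 0.0
```

View pics/s6.png

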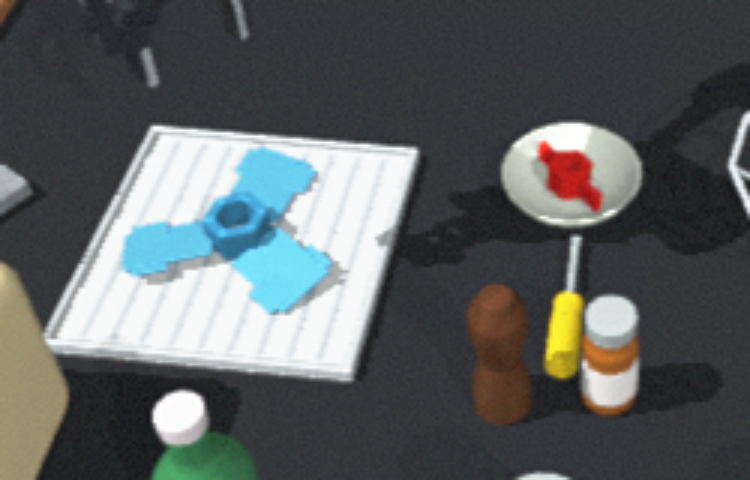

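The blade lies flat in the middle of the tray with its hub at (237,222). The nut is in the dish at (570,175), and the mill, jar and screwdriver haven't moved. Handing in.

```bash
python3 -c "
from workcell import *
print(sign_off())"
```

```text
the job is handed in; nothing more can be done
None
```

I unscrewed the nut and put it in the dish, set the blade down flat in the middle of the tray, and handed the job in at about 22 s; the hand-in call returned no verdict.

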